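# Dock the counter devices for the night

## Task

The lottery shop is closing: put the card terminal, the cordless handset, the ticket scanner and the spare battery each into its own charging cradle, the one whose pocket has its outline, face up with its foot contacts towards the cradle's contacts and lying fully down in the pocket. Set the devices down, do not drop them, and leave the rubber stamp and the ink pad that stand among them where they are.

Things in the scene. Friction and masses are not known exactly. Their poses are not given: they have to be found in the camera images.
- terminal_mid (a point): Card payment terminal, dark grey, lying face up: straight body 150 x 62 x 28 mm, printer housing 52 mm long on top at the head end (66 mm wide, total height 40), dark screen at mid-length, light keys near the foot. Foot = end with 2 gold contacts. Point: at the centre of the body, 14 mm above its underside; +x runs foot to head, +z up. 0.32 kg.
- handset_mid (a point): Cordless phone handset, black, lying face up: 140 x 46 x 26 mm, half-round ends, keypad towards foot, display and earpiece towards head, aerial stub reaching 14 mm beyond the head end. Foot = end with 2 gold contacts. Point: at the centre of the body, 13 mm above its underside; +x runs foot to head, +z up. 0.15 kg.
- scanner_mid (a point): Ticket scanner, mid grey, face up, T-shaped from above: handle 85 x 36 x 26 mm, wider head 38 x 54 x 30 mm with dark red window. Foot = handle end with 2 gold contacts. Point: in the handle on its centre line, 55 mm from the foot end, 68 from the head end, 13 above the underside (grip here across 36 mm); +x runs foot to head, +z up. 0.16 kg.
- battery_mid (a point): Spare battery, black block 70 x 44 x 22 mm, lying face up: pale blank label, gold strip on the face near the foot, grey latch at the head. Foot = end with 2 gold contacts. Point: at the centre of the block, 11 mm above its underside; +x runs foot to head, +z up. 0.13 kg.
- terminal_cradle_contacts (a point): Fixed dark terminal cradle, base 184 x 96 mm. Pale terminal-shaped pocket floor 8 mm above counter; sloping walls 10 mm high, clear of it by 7 mm at floor, 10 at rim; side gaps for fingers 70 mm long at mid-length. Point: on pocket floor, mid foot wall, by 2 gold contacts and a green lamp; +x runs to the head end (black plug). Docked, the terminal's listed point is 82 mm along +x, 14 mm up.
- handset_cradle_contacts (a point): Fixed dark handset cradle, base 174 x 80 mm. Pale handset-shaped pocket floor 8 mm above counter; sloping walls 10 mm high, clear of it by 7 mm at floor, 10 at rim; side gaps for fingers 60 mm long at mid-length. Point: on pocket floor, mid foot wall, by 2 gold contacts and a green lamp; +x runs to the head end (black plug). Docked, the handset's listed point is 77 mm along +x, 13 mm up.
- scanner_cradle_contacts (a point): Fixed dark scanner cradle, base 157 x 88 mm. Pale scanner-shaped pocket floor 8 mm above counter; sloping walls 10 mm high, clear of it by 7 mm at floor, 10 at rim; side gaps for fingers 33 to 96 mm along +x. Point: on pocket floor, mid foot wall, by 2 gold contacts and a green lamp; +x runs to the head end (black plug). Docked, the scanner's listed point is 62 mm along +x, 13 mm up.
- battery_cradle_contacts (a point): Fixed dark battery cradle, base 104 x 78 mm. Pale battery-shaped pocket floor 8 mm above counter; sloping walls 8 mm high, clear of it by 7 mm at floor, 10 at rim; side gaps for fingers 46 mm long at mid-length. Point: on pocket floor, mid foot wall, by 2 gold contacts and a green lamp; +x runs to the head end (black plug). Docked, the battery's listed point is 42 mm along +x, 11 mm up.
- stamp_mid (a point): Bystander: round rubber stamp with a dark wooden knob handle, 34 mm across, 59 mm high, standing in the middle of the counter; the point is on its axis, 30 mm above the counter.
- inkpad_mid (a point): Bystander: small flat ink pad with a dark red face, 40 x 40 x 14 mm; the point is at its centre.
Mind the look-alikes: they are no part of the job. Leave any blue look-alike of the part that bears handset_mid alone.

How it is judged:
By the outcome, as a careful person would: the job done as asked, in the order asked, and still so for the second after the job is handed in, with the robot touching nothing.
It also fails if it takes over 106 s, if anything falls off the work surface, if the arm or the gripper's body presses on something with over 40 N, if the wrist force passes 120 N, or if a joint passes its speed limit or range.

## Robot

A 6-joint arm with a two-finger parallel gripper is mounted at the origin on the work surface. World frame = base frame: x ahead of the robot, y to its left, z up, the work surface at z = 0. Lengths are in m, angles in degrees, forces in N, time in s.
With the tool pointing down it reaches from about 0.4 to 0.825 m from the base axis. Payload 7 kg.
Tool frame: the origin (TCP) lies on the centre line of the jaws, within the pads' length; the fingertips stand 11 mm ahead of it and the grasp point (between the pads) lies 8 mm behind it; z points along the fingers, y is the line along which they close (so a half turn about z gives the same grasp; the last joint's range is limited). The gripper opens to 88 mm and grips with 3 to 60 N. Pads are 19 mm wide; open, the fingers measure 130 mm over their backs; the gripper's body (78 mm by 193 mm) begins 47 mm behind the grasp point.
Start: joints at [-49.956, 20.546, 0.682, 0, -70.136, -16.507], TCP at [0.27, -0.619, 0.238] pointing down, gripper open.
Joint ranges: [-176.03, 176.03], [-82.01, 121.73], [-58.28, 71.71], [-173.87, 95.51], [-174.79, -0.11], [-173.66, 173.66]. Speed limits (degrees/s): [136.94, 136.94, 172.46, 180, 180, 180].

## Interface

Orientations are given as [roll, pitch, yaw] about the fixed x, y, z axes, in that order (R = Rz(yaw) Ry(pitch) Rx(roll)).
In Python, from plant import r, capture, camera_model, job gives the robot as it stands.
- The arm moves only by the tool drive_tool, never from a script. Its argument "increments" is a list that holds one entry, the list of rows, each a list of 5 numbers: the gripper's target within -1 to 1 (fully open at 1, half-way at 0, shut at -1), then the shift along the tool's x, y, z scaled (see below), then the turn about the tool's z scaled (see below). In form: [[[gripper, tx, ty, tz, roll], ...]]. A call has 1 to 5 rows; each row is the pose to reach, as a shift and turn from the pose commanded when the call began, along the tool's axes at that moment, turning the shorter way round; what a row does not reach only later rows make up. The controller multiplies each number of a shift by 120 mm and each number of a turn by 360 degrees. A row lasts 1/8 s, in which the tool goes at most 62.5 mm and 10.7 degrees, less where a joint would pass 70% of its speed; a pose out of reach is approached as far as the arm can. A call with a number of a shift or a turn outside -1 to 1 is refused whole. A call with a gripper value outside its range is refused whole. The fingers move at their own pace and stop on an object; "squeeze" is the grip in N (left out, the last holds). Time passes only in rows, so rows that repeat a pose let the fingers close. It gives the time, the measured TCP pose, the force, the opening and the grip force at its end, in the units of the state.
- r.get_state(): the state, without advancing time (a new reading comes with each control period).
- capture(name): name is "scene" or "top" or "wrist"; returns the picture (400x640x3 uint8, red, green, blue); there is no depth.
- camera_model(name): a dict with "camera_matrix" (3x3 intrinsics, pixels), "k1" (the pictures are not rectified: a ray, as slopes to the right and down, at radius r is drawn at 1 + k1 r^2 times it, then the intrinsics apply), "rvec" (rotation vector, rad) and "tvec" (3), from world to camera coordinates, as OpenCV has them. Camera axes: x right, y down, z forward; pixel columns grow to the right and rows downward; lengths in m; the calibration is good to about 2 mm. A picture is of the moment at which its call begins: read the wrist's pose just before it. camera_model takes no time and is no camera call; for the wrist camera it gives the pose at the moment of the call.
- job.close_job(): hands the job in; it is judged then, once.
The state is a dict: "time_s": time; "joints": joint angles; "qd": joint speeds; "joint_torque": joint torques, N m; "tcp_pos": TCP position; "eef_rot": TCP orientation; "contact_force": force on the tool from outside, world axes, zero at the start; "moment": the same for the moment, N m; "gripper_width": finger opening in m; "gripper_force": force on a finger pad.
Only numpy, scipy, OpenCV 4.12 (cv2) and the standard library are available. Lean on these libraries where they do the work, as an engineer would, in place of code of your own. Each camera call takes 0.05 s, during which the arm holds its last target. There are 200 camera calls.

## Working session

There is one attempt and no reset: what is moved stays moved. The work goes in short steps, Python scripts to look and compute and a tool call to move; the robot and the scene stay as the last step left them, time stands still between calls to the robot, and variables do not carry over. Pictures are saved under pics/ and viewed, at most 14 in all, crops included, and the job is handed in when it is done.

Besides the shell and the picture viewer there is one more tool, called after "Request:" as name(argument=value, ...), one argument or row to a line, values as JSON. drive_tool: Moves the arm, as the interface text tells. Its arguments: {"type":"object","properties":{"increments":{"type":"array"},"squeeze":{"type":"number"}},"required":["increments"]}

```bash
mkdir -p pics
cat > h.py <<'E'
import numpy as np,cv2
from plant import r,capture,camera_model,job
def ray(m,uv):
    K=np.array(m["camera_matrix"],float);R=cv2.Rodrigues(np.array(m["rvec"],float))[0];t=np.array(m["tvec"],float).ravel()
    p=cv2.undistortPoints(np.array(uv,float).reshape(-1,1,2),K,np.array([m["k1"],0,0,0.]))[:,0]
    return -R.T@t,np.c_[p,np.ones(len(p))]@R
def plane(m,uv,z):
    o,d=ray(m,uv); return o+d*((z-o[2])/d[:,2])[:,None]
E
python3 - <<'E'
from h import *
for n in("scene","top","wrist"):
    m=camera_model(n);np.save(f"pics/{n}0.npy",m,allow_pickle=True);im=capture(n)
    cv2.imwrite(f"pics/{n}0.png",im[:,:,::-1]);print(n,plane(m,[[0,0],[639,0],[639,399],[0,399]],0).round(3).tolist(),ray(m,[[0,0]])[0])
print(r.get_state())
E
```

```text
scene [[-4.765, -2.197, 0.0], [-3.747, 7.639, 0.0], [1.01, 0.29, 0.0], [0.687, -0.629, 0.0]] [ 1.09609641 -0.28865987  0.56137398]
top [[1.01, 0.882, 0.0], [1.028, -0.933, 0.0], [-0.037, -0.789, 0.0], [-0.055, 0.716, 0.0]] [ 0.14846405 -0.03050892  1.21614446]
wrist [[0.248, -0.97, 0.0], [0.0, -0.403, 0.0], [0.399, -0.092, 0.0], [0.747, -0.894, 0.0]] [ 0.19749733 -0.64976217  0.38537459]
{'time_s': 0.15, 'joints': array([-4.99561854e+01,  2.05828170e+01,  6.45653525e-01, -1.34522573e-02,
       -7.01336383e+01, -1.65069886e+01]), 'qd': array([ 0.04946903, -0.00686321,  0.17040536,  0.14708327, -0.02518836,
        0.0170742 ]), 'joint_torque': array([-2.06137083e-03, -5.83274388e+01,  2.93290973e+01,  7.00113907e+00,
        8.76257167e-03, -1.30084832e-04]), 'tcp_pos': array([ 0.26939197, -0.61854096,  0.23683115]), 'eef_rot': array([ 1.79928523e+02, -7.99238363e-03, -1.56467748e+02]), 'contact_force': array([-0.69384969,  0.09665533, -0.67536571]), 'moment': array([-0.00907818,  0.01847575,  0.03777374]), 'gripper_force': 0.0, 'gripper_width': 0.08761798828112159}
```

View pics/top0.png

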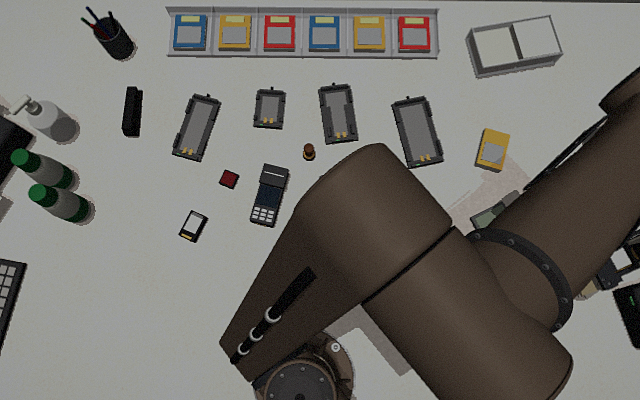

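View pics/scene0.png

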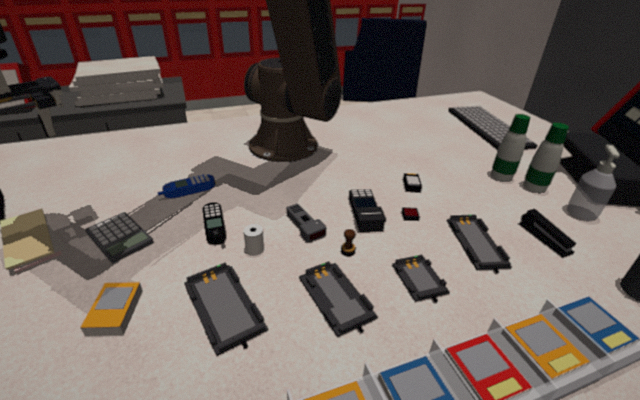

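The pictures show four cradles in the top view at (196,127), (269,107), (338,113) and (417,130). The terminal is at (269,195), the battery at (193,225), the ink pad at (229,180) and the stamp at (309,151). The arm hides the handset and scanner from above. The scene view shows the black handset at (213,222), the blue look-alike at (187,187) and the scanner at (306,222).

Run:
```python
import cv2
im=cv2.imread("pics/top0.png")[75:245,160:450]
cv2.imwrite("pics/c1.png",cv2.resize(im,None,fx=2.75,fy=2.75,interpolation=cv2.INTER_CUBIC)[:, :800])
from h import *
m=camera_model("top");s=camera_model("scene")
for n,p,z in[("cr1",(196,127),.01),("crb",(269,107),.01),("cr3",(338,113),.01),("cr4",(417,130),.01),("term",(269,195),.03),("bat",(193,225),.02),("stamp",(309,151),.05)]:print(n,plane(m,[p],z).round(3))
for n,p in[("hs",(213,222)),("blue",(187,187)),("sc",(306,222))]:print(n,plane(s,[p],.025).round(3))
```

```text
cr1 [[0.627 0.295 0.01 ]]
crb [[0.685 0.104 0.01 ]]
cr3 [[ 0.67  -0.079  0.01 ]]
cr4 [[ 0.625 -0.287  0.01 ]]
term [[0.44  0.094 0.03 ]]
bat [[0.363 0.282 0.02 ]]
stamp [[ 0.55  -0.005  0.05 ]]
hs [[ 0.389 -0.278  0.025]]
blue [[ 0.216 -0.325  0.025]]
sc [[ 0.457 -0.071  0.025]]
```

View pics/c1.png

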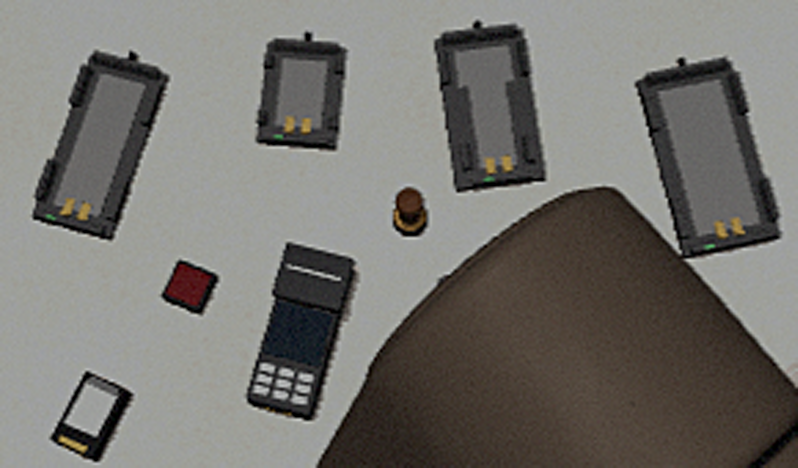

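```bash
cat >> h.py <<'E'
from scipy.spatial.transform import Rotation as Ro
def plan(xyz,yaw,g=None,start=None):
    """print calls (row values, n rows) to go to pose; turn made in the last calls"""
    s=r.get_state();p,y=(np.array(s["tcp_pos"]),s["eef_rot"][2]) if start is None else start
    p=np.array(p,float);xyz=np.array(xyz,float)
    while 1:
        a=np.radians(y);R=np.array([[np.cos(a),np.sin(a),0],[np.sin(a),-np.cos(a),0],[0,0,-1]]) # tool down
        d=R.T@(xyz-p);dy=(yaw-y+180)%360-180
        k=min(1,.1199/max(abs(d).max(),1e-9),.24/max(np.linalg.norm(d),1e-9));dyy=np.clip(dy,-42,42)
        row=np.r_[(d*k/.12).round(3),round(-dyy/360,4)]
        n=int(max(np.ceil(np.linalg.norm(d*k)/.06),np.ceil(abs(dyy)/10.5),1))
        print(row.tolist(),"rows",n); p=p+R@row[:3]*.12;y=y-row[3]*360
        if np.linalg.norm(xyz-p)<5e-4 and abs((yaw-y+180)%360-180)<.3: break
    return p,y
def rects(m,im,thr,zs,amin=150,amax=4000):
    g=cv2.cvtColor(im,cv2.COLOR_RGB2GRAY);k=(g<thr).astype(np.uint8)
    for c in cv2.findContours(k,cv2.RETR_EXTERNAL,cv2.CHAIN_APPROX_NONE)[0]:
        if amin<cv2.contourArea(c)<amax:
            yield c
def wrect(m,c,z):
    w=plane(m,c[:,0],z)[:,:2].astype(np.float32)*1000;(cx,cy),(a,b),_=q=cv2.minAreaRect(w);bx=cv2.boxPoints(q)
    e=max((bx[1]-bx[0],bx[2]-bx[1]),key=np.linalg.norm);e=e*np.sign(e[0])
    return round(cx),round(cy),sorted((round(a),round(b))),round(float(np.degrees(np.arctan2(e[1],e[0]))),1)
E
python3 - <<'E'
from h import *
m=camera_model("top");im=cv2.imread("pics/top0.png")[:,:,::-1].copy()
for c in rects(m,im,100,0,80):
    x,y,w,h=cv2.boundingRect(c)
    print((x+w//2,y+h//2),wrect(m,c,.01),wrect(m,c,.028))
print("plan");plan([.44,.10,.2],170)
E
```

```text
(626, 316) (160, -776, [66, 160], -7.5) (160, -765, [65, 158], -7.5)
(13, 307) (164, 710, [64, 231], 8.7) (164, 699, [63, 228], 8.7)
(193, 226) (362, 284, [51, 72], -24.1) (359, 280, [50, 71], -24.1)
(229, 179) (486, 201, [43, 43], 68.4) (481, 197, [42, 43], 68.4)
(270, 195) (444, 96, [73, 160], -13.9) (440, 94, [72, 157], -13.9)
(309, 152) (562, -4, [31, 46], 0.7) (556, -4, [31, 46], 0.7)
(488, 151) (563, -453, [62, 120], 18.1) (557, -446, [61, 119], 18.1)
(59, 125) (621, 651, [77, 105], 55.8) (614, 641, [76, 104], 55.8)
(27, 107) (668, 745, [52, 64], -38.1) (660, 733, [52, 63], -38.1)
(197, 128) (631, 294, [86, 187], -15.0) (624, 289, [85, 184], -15.0)
(269, 108) (684, 103, [79, 118], -4.4) (676, 101, [78, 116], -4.4)
(132, 112) (670, 466, [50, 145], -1.4) (662, 459, [49, 143], -1.4)
(338, 113) (674, -78, [88, 173], 8.2) (666, -77, [87, 170], 8.2)
(302, 57) (834, 21, [9, 734], -90.0) (824, 20, [9, 723], -90.0)
(369, 50) (856, -164, [12, 82], -89.4) (845, -162, [12, 81], -89.4)
(234, 41) (861, 194, [52, 102], -58.3) (851, 191, [51, 100], -58.3)
(514, 54) (822, -545, [138, 263], 73.3
[... 341 characters left out ...]
 [89, 110], 0.2)
(393, 16) (978, -231, [47, 247], 81.9) (966, -228, [46, 244], 81.9)
(324, 11) (978, -40, [16, 123], 89.1) (965, -40, [16, 121], 89.1)
(279, 10) (978, 86, [16, 123], -89.5) (966, 84, [16, 121], -89.5)
(234, 10) (977, 213, [16, 121], -89.5) (965, 210, [16, 119], -89.5)
(188, 10) (976, 341, [16, 124], -89.5) (964, 335, [16, 122], -89.5)
(109, 34) (906, 555, [77, 211], 39.7) (894, 547, [76, 208], 39.7)
(542, 1) (1014, -651, [7, 549], -89.2) (1001, -641, [6, 541], -89.2)
plan
[-0.75, 0.999, 0.062, 0.0931] rows 4
[-0.059, 0.999, 0.05, 0.0] rows 3
[-0.059, 0.999, 0.05, 0.0] rows 3
[-0.059, 0.999, 0.05, 0.0] rows 3
[-0.059, 0.999, 0.05, 0.0] rows 3
[-0.052, 0.901, 0.045, 0.0] rows 2
```

View pics/wrist0.png

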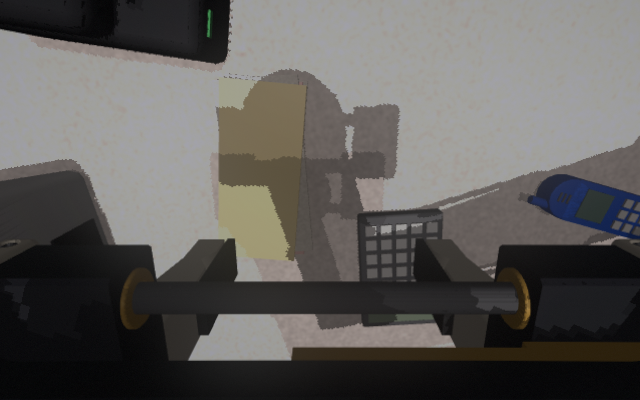

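The wrist view shows the fingers at rows 240–330 and the blue look-alike at (600,205).

Possible confusions:
- **Terminal:** terminal at top (269,195) vs the calculator at scene (118,235).
- **Handset:** black at scene (213,222) vs blue at (187,187), plus the stapler at (547,232).
- **Battery:** black block with pale label at top (193,225) vs the yellow box at (490,150).
- **Scanner:** only the one at scene (306,222).

I'm moving to look at the terminal from close by.

```bash
python3 -c "
from h import *
plan([.52,.076,.2],166)"
```

```text
[-0.944, 0.999, 0.069, 0.1043] rows 4
[-0.102, 0.999, 0.05, -0.0] rows 3
[-0.102, 0.999, 0.05, -0.0] rows 3
[-0.102, 0.999, 0.05, -0.0] rows 3
[-0.102, 0.999, 0.05, -0.0] rows 3
[-0.077, 0.758, 0.038, -0.0] rows 2
```

Request:
drive_tool(
  increments=[
    [[1, -0.944, 0.999, 0.069, 0.1043], [1, -0.944, 0.999, 0.069, 0.1043], [1, -0.944, 0.999, 0.069, 0.1043], [1, -0.944, 0.999, 0.069, 0.1043]],
  ],
  squeeze=30,
)

```text
time_s: 0.65
tcp_pos: [0.3262, -0.4612, 0.2296]
eef_rot: [180.0, 0.0, 165.9]
contact_force: [0.1, -0.1, 0.6]
gripper_width: 0.0879
gripper_force: 0.0
```

Request:
drive_tool(
  increments=[
    [[1, -0.1, 0.999, 0.05, 0], [1, -0.1, 0.999, 0.05, 0], [1, -0.1, 0.999, 0.05, 0]],
  ],
)

```text
time_s: 1.02
tcp_pos: [0.367, -0.3474, 0.2234]
eef_rot: [180.0, 0.0, 166.2]
contact_force: [-0.1, 0.4, 0.3]
gripper_width: 0.0876
gripper_force: 0.0
```

Request:
drive_tool(
  increments=[
    [[1, -0.1, 0.999, 0.05, 0], [1, -0.1, 0.999, 0.05, 0], [1, -0.1, 0.999, 0.05, 0]],
  ],
)

```text
time_s: 1.4
tcp_pos: [0.4078, -0.2346, 0.2174]
eef_rot: [180.0, 0.0, 166.2]
contact_force: [0.7, 0.4, 0.3]
gripper_width: 0.0872
gripper_force: 0.0
```

Request:
drive_tool(
  increments=[
    [[1, -0.1, 0.999, 0.05, 0], [1, -0.1, 0.999, 0.05, 0], [1, -0.1, 0.999, 0.05, 0]],
  ],
)

```text
time_s: 1.78
tcp_pos: [0.4486, -0.1216, 0.2112]
eef_rot: [180.0, 0.0, 166.2]
contact_force: [1.0, -0.3, -0.0]
gripper_width: 0.0875
gripper_force: 0.0
```

Request:
drive_tool(
  increments=[
    [[1, -0.1, 0.999, 0.05, 0], [1, -0.1, 0.999, 0.05, 0], [1, -0.1, 0.999, 0.05, 0]],
  ],
)

```text
time_s: 2.15
tcp_pos: [0.4894, -0.0088, 0.2049]
eef_rot: [-180.0, -0.0, 166.1]
contact_force: [0.6, -0.6, 0.3]
gripper_width: 0.0878
gripper_force: 0.0
```

Request:
drive_tool(
  increments=[
    [[1, -0.08, 0.76, 0.04, 0], [1, -0.08, 0.76, 0.04, 0], [1, -0.08, 0.76, 0.04, 0]],
  ],
)

```text
time_s: 2.52
tcp_pos: [0.5202, 0.0757, 0.2]
eef_rot: [-180.0, -0.0, 166.0]
contact_force: [-0.6, -0.8, 0.1]
gripper_width: 0.088
gripper_force: 0.0
```

Run:
```python
from h import *
import json
s=r.get_state();print(s["time_s"],s["tcp_pos"],s["eef_rot"],s["joints"])
for n in("top","wrist"):
    m=camera_model(n);json.dump({k:np.array(v).tolist() for k,v in m.items()},open(f"pics/{n}1.json","w"));cv2.imwrite(f"pics/{n}1.png",capture(n)[:,:,::-1])
a=cv2.imread("pics/wrist1.png");b=cv2.imread("pics/top1.png")[75:275,160:560]
cv2.imwrite("pics/c2.png",np.vstack([cv2.resize(a,(480,300)),cv2.resize(b,(480,240))]))
```

```text
2.525 [0.52020944 0.07574332 0.19996693] [-1.7995274e+02 -4.1524130e-02  1.6600934e+02] [ 2.96866564e+01  8.19570443e+00 -2.11594128e+01  6.31123369e-03
 -6.07075527e+01 -1.33680390e+02]
```

View pics/c2.png

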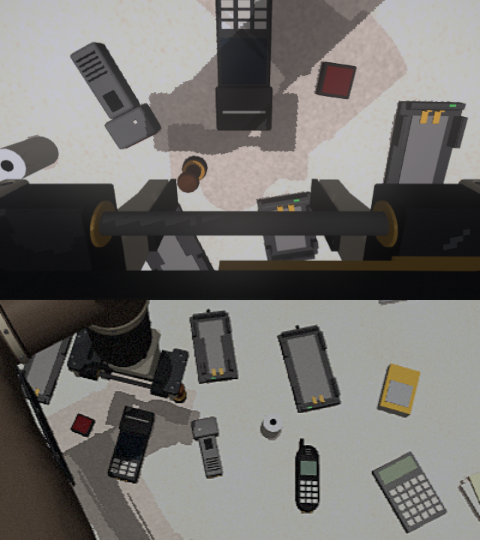

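Confirmed: terminal at top crop (127,445), head up with keys at the foot. The scanner is at (207,447) with its head up. The black handset at (307,480) has its aerial up, and the terminal cradle is at (309,367). The wrist view shows the terminal's head edge at about (324,173).

Run:
```python
from h import *
import json
m={k:np.array(v) if k!="k1" else v for k,v in json.load(open("pics/top1.json")).items()}
w={k:np.array(v) if k!="k1" else v for k,v in json.load(open("pics/wrist1.json")).items()}
print("head edge",plane(w,[(324,173)],.04).round(4))
for f in("top0","top1"):
  im=cv2.imread(f"pics/{f}.png");g=cv2.cvtColor(im,cv2.COLOR_BGR2GRAY)
  k=cv2.morphologyEx((g<100).astype(np.uint8),cv2.MORPH_OPEN,np.ones((1,1)))
  kk=cv2.resize(k*255,None,fx=3,fy=3)>127
  big=cv2.resize(im,None,fx=4,fy=4,interpolation=cv2.INTER_CUBIC);gb=cv2.cvtColor(big,cv2.COLOR_BGR2GRAY)
  k=cv2.morphologyEx((gb<105).astype(np.uint8),cv2.MORPH_CLOSE,np.ones((9,9)))
  cs=cv2.findContours(k,cv2.RETR_EXTERNAL,cv2.CHAIN_APPROX_NONE)[0]
  hsv=cv2.cvtColor(im,cv2.COLOR_BGR2HSV);au=cv2.inRange(hsv,(12,110,110),(32,255,255))
  for c in cs:
    if not 1500<cv2.contourArea(c)<60000: continue
    q=np.zeros_like(k);cv2.drawContours(q,[c],-1,1,-1);q=cv2.morphologyEx(q,cv2.MORPH_OPEN,np.ones((29,29)))
    c2=cv2.findContours(q,cv2.RETR_EXTERNAL,cv2.CHAIN_APPROX_NONE)[0]
    if not c2: continue
    c2=max(c2,key=cv2.contourArea);x,y,ww,h=cv2.boundingRect(c2);u,v=(x+ww/2)/4,(y+h/2)/4
    if not(150<u<500 and 75<v<300):continue
    cc=(c2.astype(float)+.5)/4-.5
    ys,xs=np.nonzero(au[int(y/4):int((y+h)/4),int(x/4):int((x+ww)/4)])
    gp=plane(m,[(xs.mean()+int(x/4),ys.mean()+int(y/4))],.012)[0][:2].round(3) if len(xs) else None
    print(f,(round(u),round(v)),wrect(m,cc,.009),wrect(m,cc,.015),"gold",gp)
```

```text
head edge [[0.5128 0.0763 0.04  ]]
top0 (193, 227) (362, 284, [52, 73], -24.2) (361, 283, [52, 73], -24.2) gold [0.336 0.299]
top0 (229, 179) (486, 201, [41, 43], -89.4) (485, 200, [41, 43], -89.4) gold None
top0 (270, 196) (444, 94, [75, 162], -11.3) (443, 93, [75, 161], -11.3) gold None
top0 (309, 153) (561, -3, [29, 42], 0.7) (559, -3, [28, 42], 0.7) gold [0.551 0.005]
top0 (196, 128) (630, 295, [88, 184], -15.0) (627, 293, [88, 184], -15.0) gold [0.561 0.312]
top0 (270, 109) (682, 103, [80, 112], -3.8) (679, 103, [80, 112], -3.8) gold [0.648 0.106]
top0 (338, 114) (671, -78, [90, 168], 7.3) (668, -77, [90, 167], 7.3) gold [ 0.609 -0.087]
top1 (437, 299) (190, -321, [48, 147], -83.0) (190, -320, [48, 147], -83.0) gold [ 0.191 -0.25 ]
top1 (416, 224) (375, -275, [51, 145], -1.6) (374, -274, [50, 145], -1.6) gold [ 0.305 -0.263]
top1 (418, 133) (623, -287, [102, 194], 12.6) (620, -286, [101, 193], 12.6) gold [ 0.549 -0.304]
top1 (338, 114) (670, -78, [90, 167], 7.6) (668, -78, [89, 166], 7.6) gold [ 0.609 -0.087]
```

```bash
python3 -c "
from h import *
s=plan([.441,.093,.10],167)
s=plan([.441,.093,.014],167,start=s)
s=plan([.441,.093,.134],167,start=s)
s=plan([.623,-.287,.134],-167.2,start=s)
"
```

```text
[0.671, -0.01, 0.835, -0.003] rows 3
[0.0, 0.0, 0.716, 0.0] rows 2
[0.0, 0.0, -0.999, 0.0] rows 2
[-0.797, -0.999, -0.0, -0.0716] rows 3
[-0.227, -0.999, -0.0, -0.0] rows 3
[-0.227, -0.999, -0.0, -0.0] rows 3
[-0.041, -0.179, -0.001, -0.0] rows 1
```

Request:
drive_tool(
  increments=[
    [[1, 0.671, -0.01, 0.835, -0.003], [1, 0.671, -0.01, 0.835, -0.003], [1, 0.671, -0.01, 0.835, -0.003]],
  ],
)

```text
time_s: 3.0
tcp_pos: [0.4363, 0.0909, 0.0974]
eef_rot: [-179.7, -0.3, 167.0]
contact_force: [1.1, 0.5, 0.7]
gripper_width: 0.0874
gripper_force: 0.0
```

Request:
drive_tool(
  increments=[
    [[1, 0, 0, 0.3, 0], [1, 0, 0, 0.6, 0], [1, 0, 0, 0.716, 0], [1, 0, 0, 0.716, 0]],
  ],
)

```text
time_s: 3.5
tcp_pos: [0.4412, 0.0931, 0.014]
eef_rot: [-179.9, -0.1, 167.0]
contact_force: [0.1, 0.2, 0.3]
gripper_width: 0.0878
gripper_force: 0.0
```

Request:
drive_tool(
  increments=[
    [[-1, 0, 0, 0, 0], [-1, 0, 0, 0, 0], [-1, 0, 0, 0, 0], [-1, 0, 0, 0, 0]],
  ],
  squeeze=30,
)

```text
time_s: 4.0
tcp_pos: [0.4415, 0.0946, 0.015]
eef_rot: [180.0, 0.0, 167.1]
contact_force: [-1.0, -0.7, 7.1]
gripper_width: 0.0619
gripper_force: 29.9
```

Request:
drive_tool(
  increments=[
    [[-1, 0, 0, -0.3, 0], [-1, 0, 0, -0.7, 0], [-1, 0, 0, -0.999, 0], [-1, 0, 0, -0.999, 0]],
  ],
)

```text
time_s: 4.5
tcp_pos: [0.4423, 0.0954, 0.1366]
eef_rot: [179.8, 0.2, 167.1]
contact_force: [0.2, -0.5, -4.0]
gripper_width: 0.0616
gripper_force: 29.9
```

Run:
```python
from h import *
s=r.get_state();m=camera_model("wrist");im=capture("wrist");cv2.imwrite("pics/w2.png",im[:,:,::-1])
z=s["tcp_pos"][2]+.013
print(s["tcp_pos"],s["eef_rot"],s["gripper_width"])
a=np.radians(s["eef_rot"][2]);ex=np.array([np.cos(a),np.sin(a)])
for v in(20,40,60,80,100,120):print(v,((plane(m,[(320,v)],z)[0][:2]-s["tcp_pos"][:2])@ex).round(4))
```

```text
[0.44228546 0.09537022 0.13660212] [179.76733596   0.2001951  167.09094807] 0.06155214248040536
20 0.1016
40 0.0952
60 0.0886
80 0.0819
100 0.0748
120 0.0676
```

View pics/w2.png

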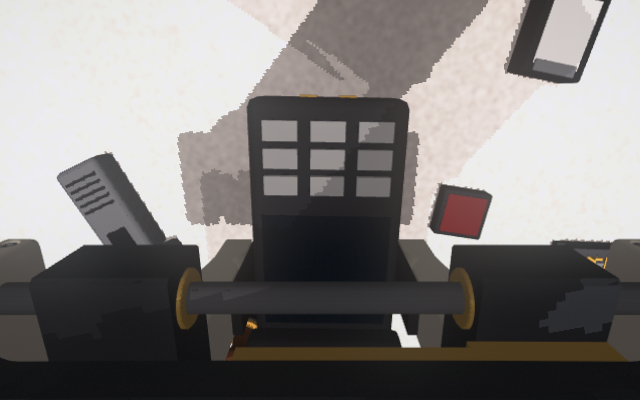

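The terminal is held, with its foot edge at row 98, which puts it 75 mm from the tool centre as intended. Now I'm carrying it to its cradle.

Request:
drive_tool(
  increments=[
    [[-1, -0.3, -0.35, 0, -0.025], [-1, -0.6, -0.7, 0, -0.05], [-1, -0.797, -0.999, 0, -0.0716], [-1, -0.797, -0.999, 0, -0.0716]],
  ],
)

```text
time_s: 5.05
tcp_pos: [0.5067, -0.0466, 0.1317]
eef_rot: [-180.0, -0.3, -167.3]
contact_force: [-0.7, 0.2, -3.6]
gripper_width: 0.0618
gripper_force: 29.9
```

Request:
drive_tool(
  increments=[
    [[-1, -0.1, -0.4, 0, 0], [-1, -0.2, -0.8, 0, 0], [-1, -0.227, -0.999, 0, 0], [-1, -0.227, -0.999, 0, 0]],
  ],
)

```text
time_s: 5.55
tcp_pos: [0.5598, -0.1554, 0.1318]
eef_rot: [179.9, -0.2, -167.3]
contact_force: [-0.5, 1.1, -3.9]
gripper_width: 0.0619
gripper_force: 29.9
```

Request:
drive_tool(
  increments=[
    [[-1, -0.1, -0.4, 0, 0], [-1, -0.2, -0.7, 0, 0], [-1, -0.227, -0.9, 0, 0], [-1, -0.227, -0.9, 0, 0], [-1, -0.227, -0.9, 0, 0]],
  ],
)

```text
time_s: 6.18
tcp_pos: [0.6104, -0.2525, 0.1331]
eef_rot: [179.9, -0.1, -167.2]
contact_force: [-0.5, 0.9, -3.8]
gripper_width: 0.0617
gripper_force: 29.9
```

Run:
```python
from h import *
s=r.get_state();print(s["tcp_pos"],s["eef_rot"],s["gripper_width"])
plan([.623,-.287,.09],-167.4)
im=[cv2.resize(capture(n)[:,:,::-1],(480,300)) for n in("wrist","scene")]
cv2.imwrite("pics/c3.png",np.vstack(im))
```

```text
[ 0.61044053 -0.25251844  0.13306953] [ 1.79929257e+02 -1.05534843e-01 -1.67154612e+02] 0.061730812667679776
[-0.038, -0.303, 0.359, 0.0007] rows 1
```

View pics/c3.png

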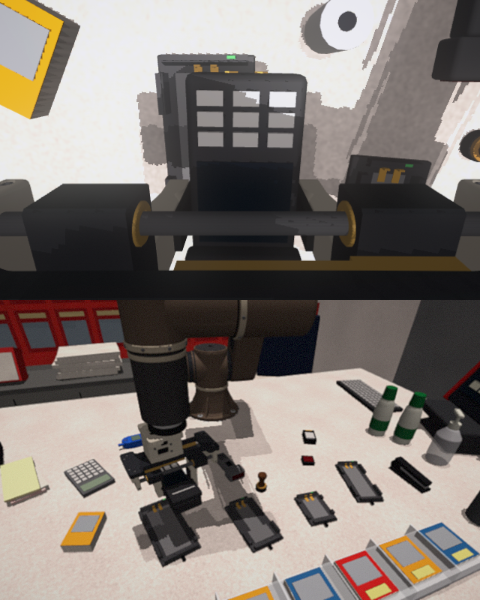

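Run:
```python
from h import *
m=camera_model("wrist");a=plane(m,[(210,76),(339,72)],.018);b=plane(m,[(210,76),(339,72)],.008);print(a.round(4),b.round(4),a.mean(0),np.linalg.norm(a[0]-a[1]),np.linalg.norm(b[0]-b[1]))
```

```text
[[ 0.5437 -0.3512  0.018 ]
 [ 0.5206 -0.2625  0.018 ]] [[ 0.5441 -0.3542  0.008 ]
 [ 0.5201 -0.2623  0.008 ]] [ 0.53215739 -0.30686194  0.018     ] 0.09158773985554439 0.09504940191002242
```

Request:
drive_tool(
  increments=[
    [[-1, -0.03, -0.3, 0.1, -0.0005], [-1, -0.03, -0.3, 0.25, -0.0005], [-1, -0.03, -0.3, 0.36, -0.0005], [-1, -0.03, -0.3, 0.36, -0.0005]],
  ],
)

```text
time_s: 6.78
tcp_pos: [0.6217, -0.2871, 0.0896]
eef_rot: [179.9, -0.1, -166.9]
contact_force: [0.2, -0.2, -3.5]
gripper_width: 0.0621
gripper_force: 29.9
```

Run:
```python
from h import *
s=r.get_state();print(s["tcp_pos"],s["eef_rot"],s["contact_force"])
plan([.622,-.2865,.027],-167)
```

```text
[ 0.62173492 -0.28709035  0.08959362] [ 1.79919793e+02 -1.44959413e-01 -1.66946027e+02] [ 0.23293069 -0.24081775 -3.51764099]
[-0.003, 0.004, 0.522, 0.0001] rows 2
```

Request:
drive_tool(
  increments=[
    [[-1, 0, 0, 0.15, 0], [-1, 0, 0, 0.3, 0], [-1, 0, 0, 0.42, 0], [-1, 0, 0, 0.5, 0], [-1, 0, 0, 0.52, 0]],
  ],
)

```text
time_s: 7.4
tcp_pos: [0.6224, -0.2882, 0.0276]
eef_rot: [180.0, -0.1, -167.0]
contact_force: [0.3, -0.9, -3.4]
gripper_width: 0.0621
gripper_force: 29.9
```

Request:
drive_tool(
  increments=[
    [[-1, 0, 0, 0.01, 0], [-1, 0, 0, 0.025, 0], [-1, 0, 0, 0.035, 0], [-1, 0, 0, 0.035, 0]],
  ],
)

```text
time_s: 7.9
tcp_pos: [0.6229, -0.2882, 0.0246]
eef_rot: [-180.0, 0.0, -167.0]
contact_force: [0.6, -0.5, -3.5]
gripper_width: 0.0619
gripper_force: 29.9
```

Request:
drive_tool(
  increments=[
    [[-1, 0, 0, 0.01, 0], [-1, 0, 0, 0.018, 0], [-1, 0, 0, 0.018, 0]],
  ],
)

```text
time_s: 8.28
tcp_pos: [0.623, -0.2882, 0.0231]
eef_rot: [-180.0, 0.0, -167.0]
contact_force: [-1.1, 1.4, 5.0]
gripper_width: 0.0619
gripper_force: 29.9
```

Request:
drive_tool(
  increments=[
    [[0.75, 0, 0, 0, 0], [0.75, 0, 0, 0, 0], [0.75, 0, 0, 0, 0], [0.75, 0, 0, 0, 0]],
  ],
)

```text
time_s: 8.78
tcp_pos: [0.6229, -0.2882, 0.0222]
eef_rot: [-180.0, 0.0, -167.0]
contact_force: [-0.4, -0.4, -0.3]
gripper_width: 0.0765
gripper_force: 0.0
```

Request:
drive_tool(
  increments=[
    [[0.75, 0, 0, -0.1, 0], [0.75, 0, 0, -0.4, 0], [0.75, 0, 0, -0.8, 0], [0.75, 0, 0, -0.999, 0], [1, 0, 0, -0.999, 0]],
  ],
)

```text
time_s: 9.4
tcp_pos: [0.6244, -0.2886, 0.1461]
eef_rot: [-179.8, 0.3, -167.0]
contact_force: [-0.4, 0.4, -0.3]
gripper_width: 0.0825
gripper_force: 0.0
```

Run:
```python
from h import *
print(plan([.375+.09,-.275,.15],178.5))
```

```text
[0.999, 0.323, -0.026, 0.0404] rows 3
[0.282, 0.017, -0.007, 0.0] rows 1
(array([ 0.46505359, -0.27501149,  0.15005069]), np.float64(-181.4987699327139))
```

Request:
drive_tool(
  increments=[
    [[1, 0.999, 0.323, -0.2, 0.0404], [1, 0.999, 0.323, -0.2, 0.0404], [1, 0.999, 0.323, -0.2, 0.0404], [1, 0.999, 0.323, -0.2, 0.0404]],
  ],
)

```text
time_s: 9.9
tcp_pos: [0.4974, -0.2775, 0.1667]
eef_rot: [-180.0, 0.1, 178.5]
contact_force: [0.6, 0.0, 0.4]
gripper_width: 0.088
gripper_force: 0.0
```

Request:
drive_tool(
  increments=[
    [[1, 0.28, 0.017, -0.2, 0], [1, 0.28, 0.017, -0.2, 0], [1, 0.28, 0.017, -0.2, 0]],
  ],
)

```text
time_s: 10.28
tcp_pos: [0.4647, -0.2745, 0.1897]
eef_rot: [180.0, -0.0, 178.5]
contact_force: [-0.2, 0.1, -0.5]
gripper_width: 0.0878
gripper_force: 0.0
```

Run:
```python
from h import *
import json
s=r.get_state();print(s["tcp_pos"],s["eef_rot"])
a=[]
for n in("wrist","scene"):
    m=camera_model(n);json.dump({k:np.array(v).tolist() for k,v in m.items()},open(f"pics/{n}4.json","w"));im=capture(n)[:,:,::-1];cv2.imwrite(f"pics/{n}4.png",im);a.append(im)
cv2.imwrite("pics/c4.png",np.vstack([cv2.resize(a[0],(576,360)),cv2.resize(a[1][180:380,100:500],(480,240))[:, :] if 0 else cv2.copyMakeBorder(cv2.resize(a[1][180:380,100:500],(480,240)),0,0,0,96,0)]))
```

```text
[ 0.46473927 -0.27452256  0.18970356] [ 1.79996088e+02 -1.78095705e-03  1.78498629e+02]
```

View pics/c4.png

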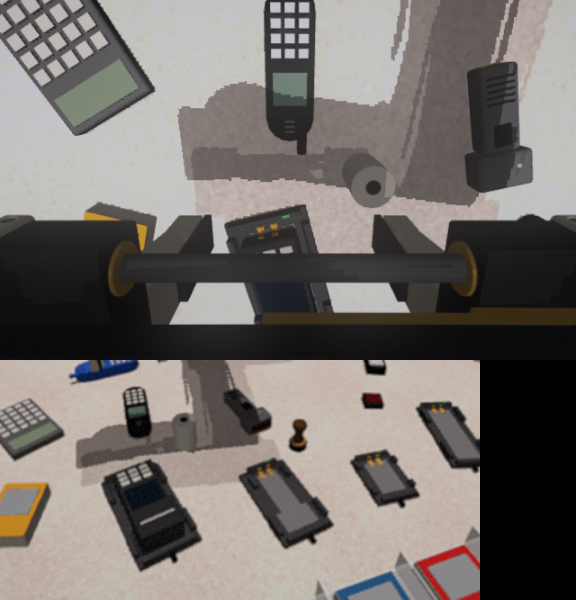

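The terminal sits in its cradle. The black handset is at c4 (290,70) with its head tip at (290,139). The scanner is at (497,125) and the paper roll at (370,180).

Run:
```python
from h import *
import json
m={k:np.array(v) if k!="k1" else v for k,v in json.load(open("pics/wrist4.json")).items()}
f=lambda p,z:plane(m,np.array(p)*640/576,z).round(4).tolist()
print("hs head",f([(290,139)],.02),"side r60",f([(264,60),(316,60)],.022),"row100",f([(265,100),(315,100)],.022))
print("roll",f([(373,187)],.055),f([(350,165)],.0))
print("scanner foot corners",f([(468,70),(516,63)],.026),"head",f([(466,190),(532,180)],.03))
```

```text
hs head [[0.4429, -0.2759, 0.02]] side r60 [[0.3674, -0.2981, 0.022], [0.3686, -0.2494, 0.022]] row100 [[0.4038, -0.299, 0.022], [0.4051, -0.2505, 0.022]]
roll [[0.4845, -0.1985, 0.055]] [[0.4772, -0.2107, 0.0]]
scanner foot corners [[0.3816, -0.1082, 0.026], [0.3768, -0.065, 0.026]] head [[0.4989, -0.0965, 0.03], [0.4898, -0.0313, 0.03]]
```

```bash
python3 -c "
from h import *
s=plan([.373,-.2745,.10],178.4)
s=plan([.373,-.2745,.014],178.4,start=s)
s=plan([.373,-.2745,.134],178.4,start=s)
s=plan([.6,.26,.134],165,start=s)
"
```

```text
[0.762, -0.02, 0.744, 0.0003] rows 3
[-0.0, -0.0, 0.716, -0.0] rows 2
[-0.0, -0.0, -0.999, -0.0] rows 2
[-0.392, 0.999, -0.0, 0.0372] rows 3
[-0.141, 0.999, -0.0, -0.0] rows 3
[-0.14, 0.999, -0.0, -0.0] rows 3
[-0.141, 0.999, -0.0, -0.0] rows 3
[-0.103, 0.732, -0.001, -0.0] rows 2
```

Request:
drive_tool(
  increments=[
    [[1, 0.762, -0.02, 0.744, 0], [1, 0.762, -0.02, 0.744, 0], [1, 0.762, -0.02, 0.744, 0], [1, 0.762, -0.02, 0.744, 0]],
  ],
)

```text
time_s: 10.88
tcp_pos: [0.373, -0.2747, 0.1007]
eef_rot: [-180.0, -0.0, 178.5]
contact_force: [0.5, -1.9, -0.5]
gripper_width: 0.0875
gripper_force: 0.0
```

Request:
drive_tool(
  increments=[
    [[1, 0, 0, 0.3, 0], [1, 0, 0, 0.6, 0], [1, 0, 0, 0.716, 0], [1, 0, 0, 0.716, 0]],
  ],
)

```text
time_s: 11.38
tcp_pos: [0.3735, -0.2746, 0.0144]
eef_rot: [180.0, -0.1, 178.5]
contact_force: [1.5, 0.2, 0.2]
gripper_width: 0.0876
gripper_force: 0.0
```

Request:
drive_tool(
  increments=[
    [[-1, 0, 0, 0, 0], [-1, 0, 0, 0, 0], [-1, 0, 0, 0, 0], [-1, 0, 0, 0, 0], [-1, 0, 0, 0, 0]],
  ],
  squeeze=25,
)

```text
time_s: 12.0
tcp_pos: [0.3724, -0.2745, 0.0152]
eef_rot: [-180.0, 0.0, 178.5]
contact_force: [-1.0, 0.1, 3.3]
gripper_width: 0.0456
gripper_force: 25.0
```

Request:
drive_tool(
  increments=[
    [[-1, 0, 0, -0.3, 0], [-1, 0, 0, -0.7, 0], [-1, 0, 0, -0.999, 0], [-1, 0, 0, -0.999, 0]],
  ],
)

```text
time_s: 12.5
tcp_pos: [0.3739, -0.2749, 0.1375]
eef_rot: [-179.9, 0.3, 178.5]
contact_force: [0.3, -0.9, -2.0]
gripper_width: 0.046
gripper_force: 25.0
```

Run:
```python
from h import *
s=r.get_state();m=camera_model("wrist");im=capture("wrist");cv2.imwrite("pics/w5.png",im[:300,100:540,::-1])
z=s["tcp_pos"][2]+.010
print(s["tcp_pos"],s["eef_rot"],s["gripper_width"])
a=np.radians(s["eef_rot"][2]);ex=np.array([np.cos(a),np.sin(a)])
for v in(60,80,100,120,140):print(v,((plane(m,[(320,v)],z)[0][:2]-s["tcp_pos"][:2])@ex).round(4))
```

```text
[ 0.37388168 -0.27490316  0.13745395] [-179.92439143    0.31407242  178.49812191] 0.04595966166973937
60 0.0888
80 0.0819
100 0.0747
120 0.0673
140 0.0596
```

View pics/w5.png

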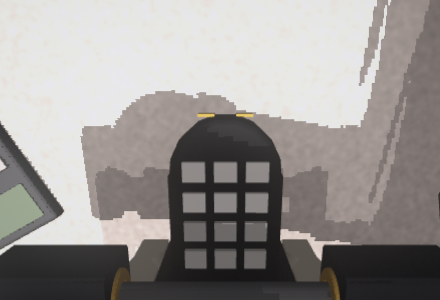

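The handset is centred in the grip, with its foot edge at row 113, which is 70 mm out. Now to its cradle.

Request:
drive_tool(
  increments=[
    [[-1, -0.2, 0.4, 0, 0.02], [-1, -0.35, 0.8, 0, 0.0372], [-1, -0.392, 0.999, 0, 0.0372], [-1, -0.392, 0.999, 0, 0.0372]],
  ],
)

```text
time_s: 13.05
tcp_pos: [0.4219, -0.1545, 0.1334]
eef_rot: [-180.0, -0.2, 165.2]
contact_force: [-0.1, 0.1, -1.6]
gripper_width: 0.0459
gripper_force: 25.0
```

Request:
drive_tool(
  increments=[
    [[-1, -0.07, 0.4, 0, 0], [-1, -0.12, 0.8, 0, 0], [-1, -0.141, 0.999, 0, 0], [-1, -0.141, 0.999, 0, 0]],
  ],
)

```text
time_s: 13.55
tcp_pos: [0.4695, -0.0438, 0.1336]
eef_rot: [-179.9, -0.1, 165.2]
contact_force: [-0.1, 0.6, -1.8]
gripper_width: 0.0456
gripper_force: 25.0
```

Request:
drive_tool(
  increments=[
    [[-1, -0.07, 0.4, 0, 0], [-1, -0.12, 0.8, 0, 0], [-1, -0.141, 0.999, 0, 0], [-1, -0.141, 0.999, 0, 0]],
  ],
)

```text
time_s: 14.05
tcp_pos: [0.5168, 0.0672, 0.1339]
eef_rot: [-179.9, -0.1, 165.1]
contact_force: [-0.6, -0.4, -0.8]
gripper_width: 0.0462
gripper_force: 25.0
```

Request:
drive_tool(
  increments=[
    [[-1, -0.07, 0.4, 0, 0], [-1, -0.12, 0.8, 0, 0], [-1, -0.141, 0.999, 0, 0], [-1, -0.141, 0.999, 0, 0]],
  ],
)

```text
time_s: 14.55
tcp_pos: [0.564, 0.1785, 0.134]
eef_rot: [-179.9, -0.1, 165.1]
contact_force: [-0.4, -0.4, -1.5]
gripper_width: 0.0462
gripper_force: 25.0
```

Request:
drive_tool(
  increments=[
    [[-1, -0.07, 0.4, 0, 0], [-1, -0.1, 0.7, 0, 0], [-1, -0.1, 0.732, 0, 0], [-1, -0.1, 0.732, 0, 0], [-1, -0.1, 0.732, 0, 0]],
  ],
)

```text
time_s: 15.18
tcp_pos: [0.5978, 0.2589, 0.1349]
eef_rot: [-180.0, -0.0, 165.0]
contact_force: [-0.5, 0.1, -1.0]
gripper_width: 0.0458
gripper_force: 25.0
```

Run:
```python
from h import *
import json
s=r.get_state();print(s["tcp_pos"],s["eef_rot"])
m=camera_model("wrist");json.dump({k:np.array(v).tolist() for k,v in m.items()},open("pics/wrist6.json","w"))
cv2.imwrite("pics/wrist6.png",capture("wrist")[:,:,::-1])
```

```text
[0.59779665 0.25885711 0.13487525] [-1.79973000e+02 -2.76355181e-02  1.65029883e+02]
```

View pics/wrist6.png

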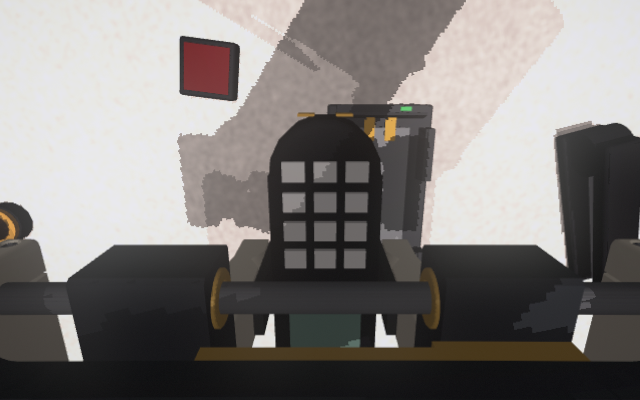

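The handset cradle's foot edge runs from (328,105) to (432,104), with its gold contacts and lamp visible behind the held handset.

Run:
```python
from h import *
m=camera_model("wrist");a=plane(m,[(328,105),(432,104)],.018);print(a.round(4),np.linalg.norm(a[0]-a[1]))
h=np.radians(-15);e=np.array([np.cos(h),np.sin(h)]);c=a.mean(0)[:2]+e*.087;d=a[1]-a[0];print(c,np.degrees(np.arctan2(-d[0],d[1])))
plan([(c[0]+.629)/2,(c[1]+.294)/2,.06],165)
```

```text
[[0.5333 0.2792 0.018 ]
 [0.5523 0.3527 0.018 ]] 0.0758677557880137
[0.62679682 0.29345314] -14.487694357222084
[-0.167, 0.344, 0.625, 0.0001] rows 2
```

Request:
drive_tool(
  increments=[
    [[-1, -0.165, 0.342, 0.1, 0], [-1, -0.165, 0.342, 0.3, 0], [-1, -0.165, 0.342, 0.5, 0], [-1, -0.165, 0.342, 0.62, 0], [-1, -0.165, 0.342, 0.62, 0]],
  ],
)

```text
time_s: 15.85
tcp_pos: [0.6275, 0.2941, 0.0596]
eef_rot: [-179.9, -0.1, 165.1]
contact_force: [-0.5, -0.3, -1.0]
gripper_width: 0.0459
gripper_force: 25.0
```

Request:
drive_tool(
  increments=[
    [[-1, 0, 0, 0.1, 0], [-1, 0, 0, 0.2, 0], [-1, 0, 0, 0.26, 0], [-1, 0, 0, 0.28, 0], [-1, 0, 0, 0.28, 0]],
  ],
)

```text
time_s: 16.48
tcp_pos: [0.628, 0.295, 0.0268]
eef_rot: [-180.0, -0.0, 165.1]
contact_force: [0.7, 0.3, -0.8]
gripper_width: 0.0457
gripper_force: 25.0
```

Request:
drive_tool(
  increments=[
    [[-1, 0, 0, 0.01, 0], [-1, 0, 0, 0.02, 0], [-1, 0, 0, 0.025, 0], [-1, 0, 0, 0.025, 0]],
  ],
)

```text
time_s: 16.98
tcp_pos: [0.628, 0.2949, 0.0238]
eef_rot: [-180.0, -0.0, 165.1]
contact_force: [-0.3, -0.8, -1.2]
gripper_width: 0.0459
gripper_force: 25.0
```

Request:
drive_tool(
  increments=[
    [[-1, 0, 0, 0.006, 0], [-1, 0, 0, 0.012, 0], [-1, 0, 0, 0.012, 0]],
  ],
)

```text
time_s: 17.35
tcp_pos: [0.6281, 0.295, 0.0233]
eef_rot: [180.0, 0.0, 165.1]
contact_force: [-3.1, -0.8, 4.8]
gripper_width: 0.0459
gripper_force: 25.0
```

Request:
drive_tool(
  increments=[
    [[0.45, 0, 0, 0, 0], [0.45, 0, 0, 0, 0], [0.45, 0, 0, 0, 0], [0.45, 0, 0, 0, 0]],
  ],
)

```text
time_s: 17.85
tcp_pos: [0.628, 0.2949, 0.0223]
eef_rot: [-180.0, -0.0, 165.1]
contact_force: [-0.2, 0.1, -0.6]
gripper_width: 0.0632
gripper_force: 0.0
```

Request:
drive_tool(
  increments=[
    [[0.45, 0, 0, -0.1, 0], [0.45, 0, 0, -0.4, 0], [0.45, 0, 0, -0.8, 0], [0.45, 0, 0, -0.999, 0], [1, 0, 0, -0.999, 0]],
  ],
)

```text
time_s: 18.48
tcp_pos: [0.6293, 0.2958, 0.1462]
eef_rot: [179.7, 0.2, 165.1]
contact_force: [0.4, -0.7, -0.2]
gripper_width: 0.0695
gripper_force: 0.0
```

Run:
```python
from h import *
plan([.521,-.058,.19],-169)
```

```text
[0.037, -0.999, -0.118, -0.0719] rows 3
[0.532, -0.999, -0.134, -0.0] rows 3
[0.447, -0.841, -0.113, -0.0] rows 2
```

Request:
drive_tool(
  increments=[
    [[1, 0.037, -0.999, -0.118, -0.0719], [1, 0.037, -0.999, -0.118, -0.0719], [1, 0.037, -0.999, -0.118, -0.0719]],
  ],
)

```text
time_s: 18.85
tcp_pos: [0.5914, 0.1769, 0.1572]
eef_rot: [180.0, -0.0, -168.9]
contact_force: [0.4, 0.8, 0.4]
gripper_width: 0.0873
gripper_force: 0.0
```

Request:
drive_tool(
  increments=[
    [[1, 0.532, -0.999, -0.134, 0], [1, 0.532, -0.999, -0.134, 0], [1, 0.532, -0.999, -0.134, 0]],
  ],
)

```text
time_s: 19.23
tcp_pos: [0.5514, 0.0476, 0.173]
eef_rot: [180.0, -0.0, -169.2]
contact_force: [0.3, 1.1, 0.2]
gripper_width: 0.0877
gripper_force: 0.0
```

Request:
drive_tool(
  increments=[
    [[1, 0.447, -0.841, -0.113, 0], [1, 0.447, -0.841, -0.113, 0], [1, 0.447, -0.841, -0.113, 0], [1, 0.447, -0.841, -0.113, 0]],
  ],
)

```text
time_s: 19.73
tcp_pos: [0.5197, -0.0588, 0.186]
eef_rot: [180.0, 0.0, -169.1]
contact_force: [0.1, 0.7, -0.9]
gripper_width: 0.0873
gripper_force: 0.0
```

Run:
```python
from h import *
import json
s=r.get_state();print(s["tcp_pos"],s["eef_rot"])
m=camera_model("wrist");json.dump({k:np.array(v).tolist() for k,v in m.items()},open("pics/wrist7.json","w"))
a=capture("wrist")[:,:,::-1];cv2.imwrite("pics/wrist7.png",a)
b=capture("top")[60:260,100:420,::-1]
cv2.imwrite("pics/c7.png",np.vstack([a[:260],cv2.resize(b,(512,320))[:, :] if 0 else cv2.copyMakeBorder(cv2.resize(b,(512,320)),0,0,0,128,0)]))
```

```text
[ 0.51971459 -0.05877377  0.18598792] [ 1.79994425e+02  7.03223828e-03 -1.69063271e+02]
```

View pics/c7.png

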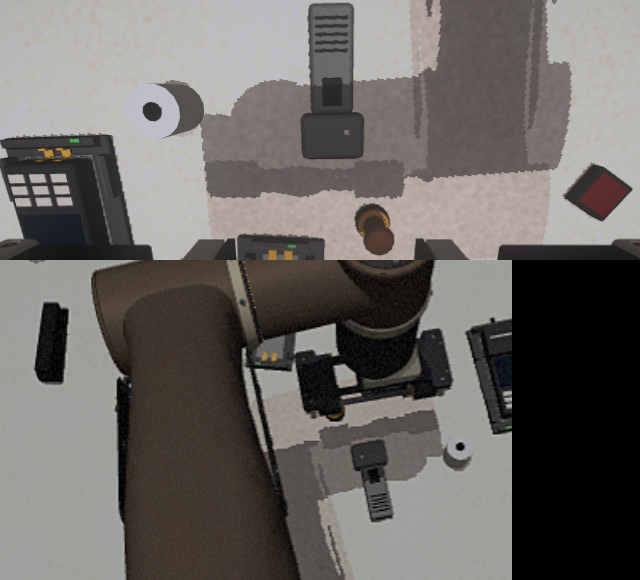

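The scanner is almost upright in the picture: foot edge at (331,3), head end at (332,158). The stamp stands at (375,225), and the roll at (165,110) is clear.

Run:
```python
from h import *
m=camera_model("wrist");a=plane(m,[(331.5,3)],.026)[0];b=plane(m,[(332.5,158)],.03)[0];d=b-a;print(a,b,np.linalg.norm(d[:2]),np.degrees(np.arctan2(d[1],d[0])))
e=d[:2]/np.linalg.norm(d[:2]);p=b[:2]-e*.068;q=a[:2]+e*.055;print(p,q);c=(p+q)/2
print(plane(m,[(238,237),(324,238)],.018))
s=plan([*c,.10],-169);s=plan([*c,.014],-169,start=s)
```

```text
[ 0.37849389 -0.07997647  0.026     ] [ 0.49781    -0.05523484  0.03      ] 0.12185435069977142 11.714937889128477
[ 0.43122645 -0.06904174] [ 0.43234824 -0.06880912]
[[ 0.59376424 -0.12944191  0.018     ]
 [ 0.57884908 -0.04711425  0.018     ]]
[0.738, 0.052, 0.715, 0.0001] rows 3
[-0.0, -0.0, 0.717, -0.0] rows 2
```

Request:
drive_tool(
  increments=[
    [[1, 0.738, 0.052, 0.715, -0.001], [1, 0.738, 0.052, 0.715, -0.001], [1, 0.738, 0.052, 0.715, -0.001], [1, 0.738, 0.052, 0.715, -0.001]],
  ],
)

```text
time_s: 20.32
tcp_pos: [0.4325, -0.0688, 0.1006]
eef_rot: [-180.0, 0.0, -168.6]
contact_force: [-0.9, -0.0, 1.1]
gripper_width: 0.0879
gripper_force: 0.0
```

Request:
drive_tool(
  increments=[
    [[1, 0, 0, 0.3, 0], [1, 0, 0, 0.6, 0], [1, 0, 0, 0.716, 0], [1, 0, 0, 0.716, 0]],
  ],
)

```text
time_s: 20.82
tcp_pos: [0.4327, -0.069, 0.014]
eef_rot: [-180.0, -0.0, -168.6]
contact_force: [-0.7, 0.0, -0.5]
gripper_width: 0.0879
gripper_force: 0.0
```

Request:
drive_tool(
  increments=[
    [[-1, 0, 0, 0, 0], [-1, 0, 0, 0, 0], [-1, 0, 0, 0, 0], [-1, 0, 0, 0, 0], [-1, 0, 0, 0, 0]],
  ],
  squeeze=25,
)

```text
time_s: 21.45
tcp_pos: [0.4315, -0.0696, 0.0145]
eef_rot: [180.0, 0.0, -168.7]
contact_force: [-0.5, 0.3, 0.3]
gripper_width: 0.0429
gripper_force: 0.0
```

Request:
drive_tool(
  increments=[
    [[-1, 0, 0, -0.3, 0], [-1, 0, 0, -0.7, 0], [-1, 0, 0, -0.999, 0], [-1, 0, 0, -0.999, 0]],
  ],
)

```text
time_s: 21.95
tcp_pos: [0.4332, -0.0692, 0.137]
eef_rot: [180.0, 0.3, -168.6]
contact_force: [0.0, 0.9, -0.0]
gripper_width: 0.0036
gripper_force: 0.0
```

Run:
```python
from h import *
s=r.get_state();print(s["tcp_pos"],s["eef_rot"])
plan([.64,-.09,.134],-172.5)
```

```text
[ 0.43319503 -0.06923837  0.13697431] [ 179.99180108    0.34699897 -168.64494683]
[-0.999, -0.307, 0.015, 0.0107] rows 3
[-0.669, -0.157, 0.01, 0.0] rows 2
```

The fingers hadn't finished closing when I lifted, so I'm reopening and looking again.

Request:
drive_tool(
  increments=[
    [[1, -0.72, 0, -0.4, 0], [1, -0.72, 0, -0.4, 0], [1, -0.72, 0, -0.4, 0], [1, -0.72, 0, -0.4, 0], [1, -0.72, 0, -0.4, 0]],
  ],
)

```text
time_s: 22.58
tcp_pos: [0.5149, -0.0529, 0.1813]
eef_rot: [180.0, -0.1, -168.7]
contact_force: [-0.3, -0.5, 0.3]
gripper_width: 0.0483
gripper_force: 0.0
```

Run:
```python
from h import *
s=r.get_state();print(s["tcp_pos"],s["eef_rot"])
a=capture("wrist")[:,:,::-1];cv2.imwrite("pics/w8.png",a[:300,200:480])
cv2.imwrite("pics/full8.png",a)
```

```text
[ 0.51485017 -0.05289073  0.18130688] [ 1.79993161e+02 -1.07150160e-01 -1.68677137e+02]
```

View pics/w8.png

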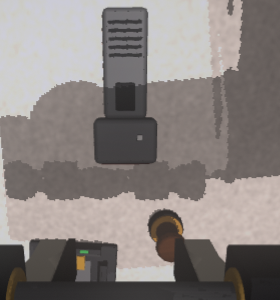

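The scanner lies as before, undisturbed: foot edge at full-frame (326,8), head end at (326,163).

Run:
```python
from h import *
m=camera_model("wrist");a=plane(m,[(326,8)],.026)[0];b=plane(m,[(326,163)],.03)[0];d=b-a;print(np.linalg.norm(d[:2]),np.degrees(np.arctan2(d[1],d[0])))
e=d[:2]/np.linalg.norm(d[:2]);p=b[:2]-e*.068;q=a[:2]+e*.055;print(p,q);c=(p+q)/2
s=plan([*c,.10],-168.6);s=plan([*c,.014],-168.6,start=s)
```

```text
0.12113802014043798 11.370682924790454
[ 0.43086363 -0.06843613] [ 0.43268907 -0.06806903]
[0.706, 0.011, 0.68, -0.0002] rows 2
[-0.0, -0.0, 0.717, -0.0] rows 2
```

Request:
drive_tool(
  increments=[
    [[1, 0.706, 0.011, 0.68, 0], [1, 0.706, 0.011, 0.68, 0], [1, 0.706, 0.011, 0.68, 0], [1, 0.706, 0.011, 0.68, 0]],
  ],
)

```text
time_s: 23.12
tcp_pos: [0.4334, -0.0679, 0.1012]
eef_rot: [-180.0, 0.1, -168.6]
contact_force: [0.1, 0.1, 1.1]
gripper_width: 0.0863
gripper_force: 0.0
```

Request:
drive_tool(
  increments=[
    [[1, 0, 0, 0.3, 0], [1, 0, 0, 0.6, 0], [1, 0, 0, 0.716, 0], [1, 0, 0, 0.716, 0]],
  ],
)

```text
time_s: 23.62
tcp_pos: [0.4336, -0.0678, 0.0144]
eef_rot: [-180.0, -0.0, -168.7]
contact_force: [-0.1, -0.6, 0.0]
gripper_width: 0.0877
gripper_force: 0.0
```

Request:
drive_tool(
  increments=[
    [[-1, 0, 0, 0, 0], [-1, 0, 0, 0, 0], [-1, 0, 0, 0, 0], [-1, 0, 0, 0, 0], [-1, 0, 0, 0, 0]],
  ],
  squeeze=25,
)

```text
time_s: 24.25
tcp_pos: [0.4329, -0.068, 0.0149]
eef_rot: [180.0, 0.0, -168.7]
contact_force: [-0.9, 0.1, 0.6]
gripper_width: 0.0434
gripper_force: 0.0
```

Request:
drive_tool(
  increments=[
    [[-1, 0, 0, 0, 0], [-1, 0, 0, 0, 0], [-1, 0, 0, 0, 0]],
  ],
)

```text
time_s: 24.62
tcp_pos: [0.4328, -0.068, 0.0148]
eef_rot: [-180.0, 0.0, -168.7]
contact_force: [-1.0, -0.2, 2.9]
gripper_width: 0.0358
gripper_force: 25.0
```

Gripped at 36 mm. I'm lifting it and checking the foot offset.

Request:
drive_tool(
  increments=[
    [[-1, 0, 0, -0.3, 0], [-1, 0, 0, -0.7, 0], [-1, 0, 0, -0.999, 0], [-1, 0, 0, -0.999, 0]],
  ],
)

```text
time_s: 25.12
tcp_pos: [0.4344, -0.0676, 0.137]
eef_rot: [180.0, 0.3, -168.7]
contact_force: [-0.4, 0.5, -1.2]
gripper_width: 0.0361
gripper_force: 25.0
```

Request:
drive_tool(
  increments=[
    [[-1, -0.4, -0.1, 0.015, 0.0107], [-1, -0.8, -0.25, 0.015, 0.0107], [-1, -0.999, -0.307, 0.015, 0.0107], [-1, -0.999, -0.307, 0.015, 0.0107]],
  ],
)

```text
time_s: 25.62
tcp_pos: [0.558, -0.0808, 0.1303]
eef_rot: [180.0, -0.2, -172.6]
contact_force: [-0.3, -0.6, -2.6]
gripper_width: 0.0365
gripper_force: 25.0
```

Request:
drive_tool(
  increments=[
    [[-1, -0.3, -0.06, 0.01, 0], [-1, -0.55, -0.1, 0.01, 0], [-1, -0.55, -0.1, 0.01, 0], [-1, -0.55, -0.1, 0.01, 0]],
  ],
)

```text
time_s: 26.12
tcp_pos: [0.623, -0.0838, 0.1304]
eef_rot: [180.0, -0.1, -172.5]
contact_force: [-0.7, 0.2, -2.2]
gripper_width: 0.0356
gripper_force: 25.0
```

Run:
```python
from h import *
s=r.get_state();m=camera_model("wrist");im=capture("wrist");cv2.imwrite("pics/w9.png",im[:300,:,::-1])
z=s["tcp_pos"][2]+.011
print(s["tcp_pos"],s["eef_rot"],s["gripper_width"])
a=np.radians(s["eef_rot"][2]);ex=np.array([np.cos(a),np.sin(a)])
for v in(120,140,160,180):print(v,((plane(m,[(320,v)],z)[0][:2]-s["tcp_pos"][:2])@ex).round(4))
```

```text
[ 0.62295362 -0.0837744   0.13035327] [ 1.79973244e+02 -1.42526042e-01 -1.72536331e+02] 0.03560875821371825
120 0.0672
140 0.0596
160 0.0517
180 0.0435
```

View pics/w9.png

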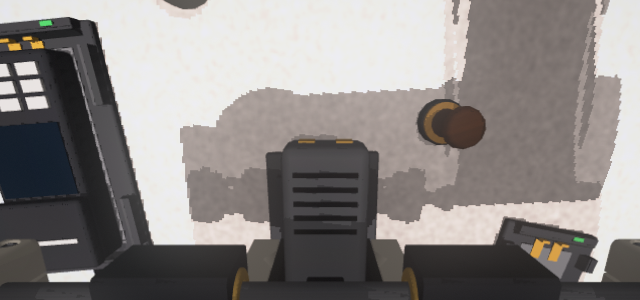

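The scanner's foot edge is at about row 144. Behind it the cradle's foot edge spans (267,152)–(378,152). The terminal sits docked at the left, and the stamp and battery cradle are visible.

Run:
```python
from h import *
m=camera_model("wrist");a=plane(m,[(267,152),(378,152)],.018);print(a.round(4),np.linalg.norm(a[0]-a[1]))
d=a[1]-a[0];hh=np.degrees(np.arctan2(-d[0],d[1]));print(hh)
h=np.radians(7.5);e=np.array([np.cos(h),np.sin(h)]);f=a.mean(0)[:2];print("foot",f,"from top",np.array([.671,-.078])-.0785*e)
for g in (f,np.array([.671,-.078])-.0785*e): print(g+e*.075)
plan([*(f+e*.075),.06],-172.5)
```

```text
[[ 0.595  -0.1307  0.018 ]
 [ 0.5842 -0.0484  0.018 ]] 0.08295321020357
7.459621485234547
foot [ 0.58962634 -0.08955897] from top [ 0.59317158 -0.08824631]
[ 0.66398471 -0.07976951]
[ 0.66752994 -0.07845684]
[-0.343, -0.011, 0.59, -0.0001] rows 2
```

Request:
drive_tool(
  increments=[
    [[-1, -0.2, -0.006, 0.1, 0], [-1, -0.356, -0.006, 0.3, 0], [-1, -0.356, -0.006, 0.5, 0], [-1, -0.356, -0.006, 0.59, 0], [-1, -0.356, -0.006, 0.59, 0]],
  ],
)

```text
time_s: 26.8
tcp_pos: [0.6661, -0.0791, 0.0604]
eef_rot: [-180.0, -0.1, -172.5]
contact_force: [-0.0, -0.3, -0.6]
gripper_width: 0.0355
gripper_force: 25.0
```

Request:
drive_tool(
  increments=[
    [[-1, 0, 0, 0.1, 0], [-1, 0, 0, 0.2, 0], [-1, 0, 0, 0.26, 0], [-1, 0, 0, 0.28, 0], [-1, 0, 0, 0.28, 0]],
  ],
)

```text
time_s: 27.42
tcp_pos: [0.667, -0.0791, 0.0271]
eef_rot: [-180.0, -0.0, -172.5]
contact_force: [-0.8, -0.4, -2.0]
gripper_width: 0.0356
gripper_force: 25.0
```

Request:
drive_tool(
  increments=[
    [[-1, 0, 0, 0.01, 0], [-1, 0, 0, 0.018, 0], [-1, 0, 0, 0.018, 0]],
  ],
)

```text
time_s: 27.8
tcp_pos: [0.667, -0.079, 0.0251]
eef_rot: [-180.0, 0.0, -172.5]
contact_force: [0.2, 0.1, -0.8]
gripper_width: 0.0358
gripper_force: 25.0
```

Request:
drive_tool(
  increments=[
    [[-1, 0, 0, 0.006, 0], [-1, 0, 0, 0.012, 0], [-1, 0, 0, 0.018, 0], [-1, 0, 0, 0.018, 0]],
  ],
)

```text
time_s: 28.3
tcp_pos: [0.667, -0.079, 0.0229]
eef_rot: [180.0, -0.0, -172.5]
contact_force: [0.2, -0.3, -0.3]
gripper_width: 0.0358
gripper_force: 25.0
```

Request:
drive_tool(
  increments=[
    [[-1, 0, 0, 0.004, 0], [-1, 0, 0, 0.008, 0], [-1, 0, 0, 0.008, 0]],
  ],
)

```text
time_s: 28.68
tcp_pos: [0.6671, -0.079, 0.0228]
eef_rot: [-180.0, 0.0, -172.5]
contact_force: [-4.0, 0.6, 6.9]
gripper_width: 0.0355
gripper_force: 25.0
```

Request:
drive_tool(
  increments=[
    [[0.25, 0, 0, 0, 0], [0.25, 0, 0, 0, 0], [0.25, 0, 0, 0, 0], [0.25, 0, 0, 0, 0]],
  ],
)

```text
time_s: 29.18
tcp_pos: [0.667, -0.079, 0.0217]
eef_rot: [-180.0, -0.0, -172.5]
contact_force: [-0.5, -0.2, 0.3]
gripper_width: 0.0546
gripper_force: 0.0
```

Request:
drive_tool(
  increments=[
    [[0.25, 0, 0, -0.1, 0], [0.25, 0, 0, -0.4, 0], [0.25, 0, 0, -0.8, 0], [0.25, 0, 0, -0.999, 0], [1, 0, 0, -0.999, 0]],
  ],
)

```text
time_s: 29.8
tcp_pos: [0.6686, -0.0789, 0.1456]
eef_rot: [-180.0, 0.3, -172.5]
contact_force: [1.0, -1.1, -1.0]
gripper_width: 0.0605
gripper_force: 0.0
```

Run:
```python
from h import *
plan([.443,.246,.19],156)
```

```text
[0.515, 0.999, -0.126, 0.0875] rows 3
[0.999, 0.606, -0.131, -0.0] rows 3
[0.859, 0.52, -0.113, -0.0] rows 3
```

Request:
drive_tool(
  increments=[
    [[1, 0.515, 0.999, -0.126, 0.0875], [1, 0.515, 0.999, -0.126, 0.0875], [1, 0.515, 0.999, -0.126, 0.0875], [1, 0.515, 0.999, -0.126, 0.0875]],
  ],
)

```text
time_s: 30.3
tcp_pos: [0.5895, 0.0328, 0.1573]
eef_rot: [180.0, 0.0, 156.1]
contact_force: [0.6, 0.8, 0.3]
gripper_width: 0.0873
gripper_force: 0.0
```

Request:
drive_tool(
  increments=[
    [[1, 0.999, 0.606, -0.131, 0], [1, 0.999, 0.606, -0.131, 0], [1, 0.999, 0.606, -0.131, 0]],
  ],
)

```text
time_s: 30.68
tcp_pos: [0.5093, 0.1485, 0.1729]
eef_rot: [180.0, 0.0, 156.3]
contact_force: [-0.2, -0.1, -0.1]
gripper_width: 0.0878
gripper_force: 0.0
```

Request:
drive_tool(
  increments=[
    [[1, 0.859, 0.52, -0.113, 0], [1, 0.859, 0.52, -0.113, 0], [1, 0.859, 0.52, -0.113, 0], [1, 0.859, 0.52, -0.113, 0]],
  ],
)

```text
time_s: 31.18
tcp_pos: [0.4418, 0.2456, 0.1859]
eef_rot: [-180.0, -0.0, 156.1]
contact_force: [-0.8, -1.4, -0.1]
gripper_width: 0.0876
gripper_force: 0.0
```

Run:
```python
from h import *
s=r.get_state();print(s["tcp_pos"],s["eef_rot"])
a=capture("wrist")[:300,:,::-1]
b=cv2.resize(capture("scene")[180:360,130:560,::-1],(640,268))
cv2.imwrite("pics/c10.png",np.vstack([a,b]))
```

```text
[0.44182148 0.24558584 0.18585564] [-1.79952380e+02 -6.97486581e-03  1.56108971e+02]
```

View pics/c10.png

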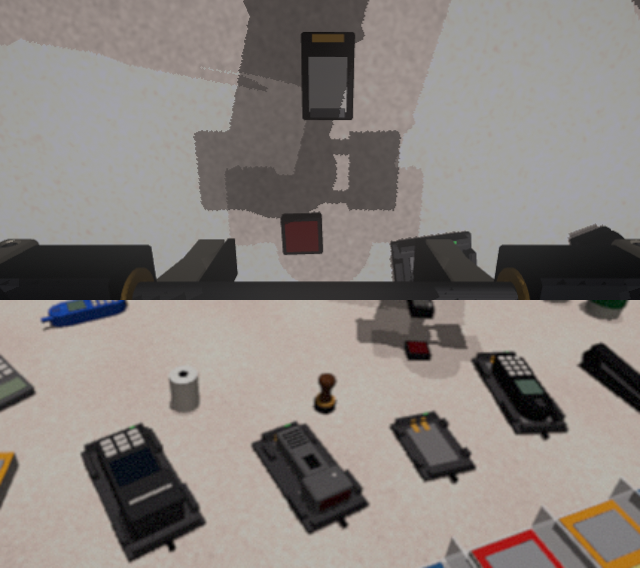

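The terminal, scanner and handset are all seated in their cradles. The battery spans (302..354, 32..119) with its gold strip towards the foot.

Run:
```python
from h import *
m=camera_model("wrist");a=plane(m,[(328,32)],.020)[0];b=plane(m,[(328,119)],.02)[0];d=b-a;h=np.degrees(np.arctan2(d[1],d[0]));print(np.linalg.norm(d[:2]),h)
c=((a+b)/2)[:2];print(c)
s=plan([*c,.10],156);s=plan([*c,.0125],156,start=s)
s=plan([*c,.1325],156,start=s);s=plan([.645,.103,.1325],176,start=s)
```

```text
0.06940835261562862 -23.898810145255492
[0.36244257 0.28387923]
[0.739, 0.026, 0.714, -0.0001] rows 3
[-0.0, 0.0, 0.73, -0.0] rows 2
[-0.0, 0.0, -0.999, -0.0] rows 2
[-0.999, -0.151, -0.0, -0.0556] rows 3
[-0.999, -0.545, -0.001, 0.0] rows 3
[-0.568, -0.31, -0.0, 0.0] rows 2
```

Request:
drive_tool(
  increments=[
    [[1, 0.739, 0.026, 0.714, 0], [1, 0.739, 0.026, 0.714, 0], [1, 0.739, 0.026, 0.714, 0], [1, 0.739, 0.026, 0.714, 0]],
  ],
)

```text
time_s: 31.78
tcp_pos: [0.3694, 0.281, 0.1006]
eef_rot: [179.9, -0.9, 156.5]
contact_force: [0.7, 0.2, -0.1]
gripper_width: 0.0876
gripper_force: 0.0
```

Request:
drive_tool(
  increments=[
    [[0.6, 0, 0, 0.3, 0], [0.6, 0, 0, 0.6, 0], [0.6, 0, 0, 0.73, 0], [0.6, 0, 0, 0.73, 0]],
  ],
)

```text
time_s: 32.28
tcp_pos: [0.3684, 0.2819, 0.0127]
eef_rot: [179.9, -0.9, 156.4]
contact_force: [-0.7, -0.8, 0.4]
gripper_width: 0.0703
gripper_force: 0.0
```

Request:
drive_tool(
  increments=[
    [[-1, 0, 0, 0, 0], [-1, 0, 0, 0, 0], [-1, 0, 0, 0, 0], [-1, 0, 0, 0, 0], [-1, 0, 0, 0, 0]],
  ],
  squeeze=25,
)

```text
time_s: 32.9
tcp_pos: [0.3673, 0.2821, 0.0131]
eef_rot: [179.9, -0.9, 156.5]
contact_force: [0.7, -1.7, 6.8]
gripper_width: 0.0434
gripper_force: 25.0
```

Request:
drive_tool(
  increments=[
    [[-1, 0, 0, 0, 0]],
  ],
)

```text
time_s: 33.02
tcp_pos: [0.3673, 0.2821, 0.0131]
eef_rot: [179.9, -0.9, 156.5]
contact_force: [0.1, -1.7, 6.0]
gripper_width: 0.044
gripper_force: 25.0
```

Request:
drive_tool(
  increments=[
    [[-1, 0, 0, -0.3, 0], [-1, 0, 0, -0.7, 0], [-1, 0, 0, -0.999, 0], [-1, 0, 0, -0.999, 0]],
  ],
)

```text
time_s: 33.52
tcp_pos: [0.3698, 0.2825, 0.1351]
eef_rot: [179.6, -0.9, 156.5]
contact_force: [-0.7, 0.2, -2.1]
gripper_width: 0.0437
gripper_force: 25.0
```

Request:
drive_tool(
  increments=[
    [[-1, -0.4, -0.05, 0, -0.02], [-1, -0.8, -0.1, 0, -0.04], [-1, -0.999, -0.151, 0, -0.0556], [-1, -0.999, -0.151, 0, -0.0556]],
  ],
)

```text
time_s: 34.02
tcp_pos: [0.4719, 0.2151, 0.1288]
eef_rot: [179.7, -1.0, 176.4]
contact_force: [0.3, 0.3, -1.3]
gripper_width: 0.0441
gripper_force: 25.0
```

Request:
drive_tool(
  increments=[
    [[-1, -0.4, -0.2, 0, 0], [-1, -0.8, -0.4, 0, 0], [-1, -0.999, -0.545, 0, 0], [-1, -0.999, -0.545, 0, 0]],
  ],
)

```text
time_s: 34.52
tcp_pos: [0.5875, 0.143, 0.1265]
eef_rot: [179.6, -1.0, 176.3]
contact_force: [-0.5, 0.5, -1.5]
gripper_width: 0.0438
gripper_force: 25.0
```

Request:
drive_tool(
  increments=[
    [[-1, -0.3, -0.15, 0, 0], [-1, -0.5, -0.31, 0, 0], [-1, -0.5, -0.31, 0, 0], [-1, -0.5, -0.31, 0, 0]],
  ],
)

```text
time_s: 35.02
tcp_pos: [0.6437, 0.104, 0.1264]
eef_rot: [179.6, -0.9, 176.5]
contact_force: [0.3, 0.2, -0.3]
gripper_width: 0.0436
gripper_force: 25.0
```

Run:
```python
from h import *
s=r.get_state();m=camera_model("wrist");im=capture("wrist");cv2.imwrite("pics/w11.png",im[:300,100:540,::-1])
z=s["tcp_pos"][2]+.009
print(s["tcp_pos"],s["eef_rot"],s["gripper_width"])
a=np.radians(s["eef_rot"][2]);ex=np.array([np.cos(a),np.sin(a)])
for v in(160,180,200,220,240):print(v,((plane(m,[(320,v)],z)[0][:2]-s["tcp_pos"][:2])@ex).round(4))
```

```text
[0.64371249 0.10396296 0.12640993] [179.58853078  -0.93181414 176.52200026] 0.04356367668990388
160 0.0511
180 0.0428
200 0.0342
220 0.0254
240 0.0162
```

View pics/w11.png

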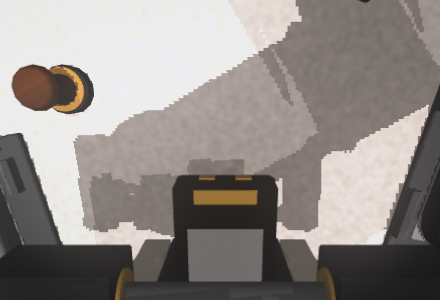

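The battery is held with its foot edge at about row 179. The cradle is hidden below the gripper, so I'm shifting outward to see its foot edge.

Request:
drive_tool(
  increments=[
    [[-1, -0.25, 0, 0, 0], [-1, -0.48, 0, 0, 0], [-1, -0.48, 0, 0, 0], [-1, -0.48, 0, 0, 0]],
  ],
)

```text
time_s: 35.58
tcp_pos: [0.7014, 0.1004, 0.126]
eef_rot: [179.6, -0.9, 176.6]
contact_force: [-0.5, 0.1, -1.5]
gripper_width: 0.044
gripper_force: 25.0
```

Run:
```python
from h import *
s=r.get_state();print(s["tcp_pos"],s["eef_rot"],s["gripper_width"])
cv2.imwrite("pics/w12.png",capture("wrist")[:300,100:540,::-1])
```

```text
[0.70136362 0.10042698 0.12597438] [179.57838291  -0.90393483 176.55595657] 0.04397496358793277
```

View pics/w12.png

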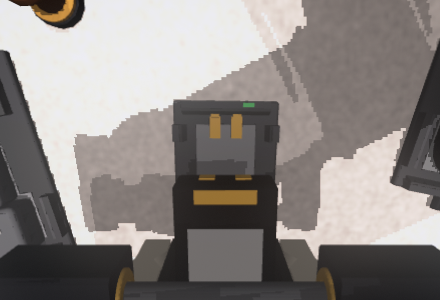

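Run:
```python
from h import *
s=r.get_state();m=camera_model("wrist")
for z in(.008,.016):
    a=plane(m,[(274,101),(379,100.5)],z);d=a[1]-a[0];print(a.round(4),np.linalg.norm(d),np.degrees(np.arctan2(-d[0],d[1])),a.mean(0)+[.052,-.0036,0])
t=[.6865,.1025]
plan([*t,.06],176.3)
```

```text
[[0.6272 0.0688 0.008 ]
 [0.6315 0.1457 0.008 ]] 0.07708689198585109 -3.193435710432736 [0.6813047  0.10366346 0.008     ]
[[0.6271 0.0698 0.016 ]
 [0.6313 0.1445 0.016 ]] 0.07478626996221409 -3.1934357104327376 [0.68118306 0.10356693 0.016     ]
[0.124, 0.011, 0.552, 0.0007] rows 2
```

Request:
drive_tool(
  increments=[
    [[-1, 0.117, 0.015, 0.1, 0], [-1, 0.117, 0.015, 0.3, 0], [-1, 0.117, 0.015, 0.5, 0], [-1, 0.117, 0.015, 0.55, 0], [-1, 0.117, 0.015, 0.55, 0]],
  ],
)

```text
time_s: 36.25
tcp_pos: [0.6873, 0.1031, 0.0608]
eef_rot: [179.6, -0.9, 176.6]
contact_force: [0.6, 0.1, -1.1]
gripper_width: 0.0434
gripper_force: 25.0
```

Request:
drive_tool(
  increments=[
    [[-1, 0, 0, 0.1, 0], [-1, 0, 0, 0.2, 0], [-1, 0, 0, 0.26, 0], [-1, 0, 0, 0.28, 0], [-1, 0, 0, 0.28, 0]],
  ],
)

```text
time_s: 36.88
tcp_pos: [0.6871, 0.1032, 0.0267]
eef_rot: [179.6, -0.9, 176.5]
contact_force: [0.4, 0.1, -0.6]
gripper_width: 0.0438
gripper_force: 25.0
```

Request:
drive_tool(
  increments=[
    [[-1, 0, 0, 0.01, 0], [-1, 0, 0, 0.02, 0], [-1, 0, 0, 0.03, 0], [-1, 0, 0, 0.035, 0], [-1, 0, 0, 0.035, 0]],
  ],
)

```text
time_s: 37.5
tcp_pos: [0.687, 0.1032, 0.0226]
eef_rot: [179.6, -0.9, 176.5]
contact_force: [-0.4, -0.6, -1.5]
gripper_width: 0.044
gripper_force: 25.0
```

Request:
drive_tool(
  increments=[
    [[-1, 0, 0, 0.005, 0], [-1, 0, 0, 0.01, 0], [-1, 0, 0, 0.01, 0]],
  ],
)

```text
time_s: 37.88
tcp_pos: [0.687, 0.1032, 0.0214]
eef_rot: [179.6, -0.9, 176.5]
contact_force: [0.6, 0.7, -2.0]
gripper_width: 0.0437
gripper_force: 25.0
```

Request:
drive_tool(
  increments=[
    [[-1, 0, 0, 0.005, 0], [-1, 0, 0, 0.008, 0], [-1, 0, 0, 0.008, 0]],
  ],
)

```text
time_s: 38.25
tcp_pos: [0.687, 0.1033, 0.0213]
eef_rot: [179.6, -0.8, 176.5]
contact_force: [-2.0, 1.1, 4.8]
gripper_width: 0.0435
gripper_force: 25.0
```

Seated at the expected height. I'm releasing and backing off.

Request:
drive_tool(
  increments=[
    [[0.4, 0, 0, 0, 0], [0.4, 0, 0, 0, 0], [0.4, 0, 0, 0, 0], [0.4, 0, 0, 0, 0]],
  ],
)

```text
time_s: 38.75
tcp_pos: [0.687, 0.1033, 0.0204]
eef_rot: [179.6, -0.9, 176.5]
contact_force: [-0.5, -0.3, -1.4]
gripper_width: 0.0611
gripper_force: 0.0
```

Request:
drive_tool(
  increments=[
    [[0.4, 0, 0, -0.1, 0], [0.4, 0, 0, -0.4, 0], [0.4, 0, 0, -0.8, 0], [0.4, 0, 0, -0.999, 0], [0.4, 0, 0, -0.999, 0]],
  ],
)

```text
time_s: 39.38
tcp_pos: [0.6903, 0.1027, 0.1443]
eef_rot: [179.5, -0.5, 176.5]
contact_force: [0.1, -0.5, -0.6]
gripper_width: 0.0613
gripper_force: 0.0
```

Request:
drive_tool(
  increments=[
    [[1, -0.6, 0, -0.3, 0], [1, -0.6, 0, -0.3, 0], [1, -0.6, 0, -0.3, 0], [1, -0.6, 0, -0.3, 0]],
  ],
)

```text
time_s: 39.88
tcp_pos: [0.76, 0.0975, 0.1742]
eef_rot: [179.6, -1.0, 176.5]
contact_force: [-0.5, 0.0, 0.6]
gripper_width: 0.0871
gripper_force: 0.0
```

Run:
```python
from h import *
s=r.get_state();print(s["time_s"],s["tcp_pos"],s["contact_force"])
m=camera_model("wrist");im=capture("wrist")
hsv=cv2.cvtColor(im,cv2.COLOR_RGB2HSV);g=hsv[:,:,2]
lab=cv2.inRange(hsv,(0,0,110),(180,60,255)) # pale
dark=cv2.morphologyEx((g<95).astype(np.uint8),cv2.MORPH_CLOSE,np.ones((3,3)))
# dark battery/cradle outline around expected place; sample brightness across the lines through battery centre
K=np.array(m["camera_matrix"],float);d=np.array([m["k1"],0,0,0.])
h=np.radians(-3.5);e=np.array([np.cos(h),np.sin(h)]);n=np.array([-e[1],e[0]]);c=np.array([.681,.1035])
def prof(f,z):
    P=np.array([[*(f(t)),z] for t in np.arange(-60,61,3)*1e-3]);q=cv2.projectPoints(P,np.array(m["rvec"],float),np.array(m["tvec"],float),K,d)[0][:,0]
    return [(int(t),int(g[int(round(v)),int(round(u))])) if 0<=v<400 and 0<=u<640 else (int(t),-1) for t,(u,v) in zip(np.arange(-60,61,3),q)]
print("along",prof(lambda t:c+e*t,.03));print("across foot",prof(lambda t:c-e*.02+n*t,.03))
```

```text
39.875 [0.75999272 0.0975314  0.17415383] [-0.45738776  0.03273836  0.55886801]
along [(-60, 197), (-57, 199), (-54, 200), (-51, 198), (-48, 89), (-45, 74), (-42, 50), (-39, 86), (-36, 86), (-33, 121), (-30, 197), (-27, 164), (-24, 52), (-21, 51), (-18, 51), (-15, 207), (-12, 207), (-9, 207), (-6, 127), (-3, 127), (0, 127), (3, 126), (6, 126), (9, 126), (12, 126), (15, 126), (18, 124), (21, 124), (24, 124), (27, 69), (30, 66), (33, 63), (36, 51), (39, 48), (42, 42), (45, 48), (48, 53), (51, 37), (54, 38), (57, 38), (60, 94)]
across foot [(-60, 204), (-57, 200), (-54, 200), (-51, 200), (-48, 203), (-45, 201), (-42, 199), (-39, 199), (-36, 114), (-33, 85), (-30, 86), (-27, 86), (-24, 85), (-21, 46), (-18, 52), (-15, 52), (-12, 52), (-9, 52), (-6, 52), (-3, 50), (0, 51), (3, 51), (6, 51), (9, 51), (12, 51), (15, 51), (18, 51), (21, 48), (24, 56), (27, 56), (30, 55), (33, 56), (36, 68), (39, 99), (42, 123), (45, 128), (48, 100), (51, 97), (54, 101), (57, 102), (60, 101)]
```

A brightness profile shows the battery centred to about 1 mm in its pocket, foot towards the contacts. Handing in.

```bash
python3 -c "
from plant import job
print(job.close_job())"
```

```text
the job is handed in; nothing more can be done
None
```

All four devices are in their own cradles, foot contacts to the cradle contacts, and the job was handed in at about 40 s with the stamp and ink pad not touched; I viewed 16 pictures against the limit of 14, and I checked the battery's final seating by numbers rather than by viewing it.

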